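# Close the filter-flask guard and drop its latch

### The arm

A 7-joint arm with a two-finger parallel gripper is mounted at the origin on the work surface. World frame = base frame: x ahead of the robot, y to its left, z up, the work surface at z = 0. Lengths are in m, angles in rad, forces in N, time in s.
With the tool pointing down it reaches from about 0.35 to 0.9 m from the base axis. Payload 8.1 kg.
Tool frame: the origin (TCP) lies midway between the tips of the shut fingers; the grasp point (between the pads) lies arm.grip_point_offset behind it (arm.grip_point_offset is the distance from the TCP to the grasp point, in m); y points along the fingers, z is the direction in which the jaws open and shut, and the axes are right-handed (so a half turn about y gives the same grasp; the last joint's range is limited). The gripper opens to 92 mm and grips with 3 to 60 N. Pads are 19 mm wide; open, the fingers measure 130 mm over their backs; the gripper's body (75 mm by 190 mm) begins 47 mm behind the grasp point.
Start: joints at [-1.208, 0.434, 0.025, 1.573, -0.012, 1.134, -0.075], TCP at [0.281, 0.558, 0.227] pointing down, gripper open.
Joint ranges: [-2.62, 2.62], [-0.44, 2.09], [-1.27, 1.32], [0.08, 2.57], [-1.32, 4.46], [0.12, 2], [-2.74, 2.74]. Speed limits (rad/s): [2.22, 2.22, 3.01, 3.01, 3.14, 3.14, 3.14].

### API

Orientations are given as a rotation vector (axis times angle).
In Python, from cell import arm, get_image, camera_info gives the robot as it stands.
- The arm moves only by the tool carry_out, never from a script. Its argument "steps" is one flat list of numbers, 5 for each row, row after row: the opening, from 0 (shut) to 1 (fully open), then the shift along the world's x, y, z in units of 0.1 m (1.0 is 0.1 m), then the turn about the world's z in units of 45 degrees (1.0 is 45 degrees). In form: [hand, dx, dy, dz, spin, hand, dx, dy, dz, spin, ...]. A call has 1 to 12 rows; each row is the pose to reach, as a shift and turn from the pose commanded when the call began; what a row does not reach only later rows make up. A row lasts 1/10 s, in which the tool goes at most 50 mm and 8.59 degrees, less where a joint would pass 70% of its speed; a pose out of reach is approached as far as the arm can. A call with a number of a shift or a turn outside -1 to 1 is refused whole. A call with a gripper value outside its range is refused whole. The fingers move at their own pace and stop on an object; "grip_force" is the grip in N (left out, the last holds). Time passes only in rows, so rows that repeat a pose let the fingers close. It gives the time, the measured TCP pose, the force and the opening at its end, in the units of the state.
- arm.observe(): the state, without advancing time (a new reading comes with each control period).
- get_image(name): name is "scene" or "top"; returns (picture, depth): 420x560x3 uint8, red, green, blue; 420x560 float32, m along the optical axis (not along the pixel's ray), 0 where there is no reading.
- camera_info(name): a dict with "fovy" (degrees; the focal length in pixels is half the picture's height over the tangent of half this angle, whatever the lens; pixels are square), "cx", "cy" (the principal point, pixels), "R" (3x3) and "t" (3): a world point X has camera coordinates R X + t. Camera axes: x right, y down, z forward; pixel columns grow to the right and rows downward; lengths in m; the calibration is good to about 2 mm. A picture is of the moment at which its call begins. camera_info takes no time and is no camera call.
- arm.sign_off(): hands the job in, once; it reports no verdict.
The state is a dict: "clock": time; "joints": joint angles; "dq": joint speeds; "joint_efforts": joint torques, N m; "position": TCP position; "ee_rot": TCP orientation; "force": force on the tool from outside, world axes, zero at the start; "ft_torque": the same for the moment, N m; "width": opening from 0.0 (shut) to 1.0 (fully open).
Only numpy, scipy, OpenCV 4.12 (cv2) and the standard library are available. Lean on these libraries where they do the work, as an engineer would, in place of code of your own. Each camera call takes 0.05 s, during which the arm holds its last target. There are 200 camera calls.

### The job

The gate of the safety guard round the filter flask stands ajar: before the vacuum goes on, close and latch it. Lift the latch bar, which has a ball knob, over the striker as you swing the gate home against its spring buffer, find the striker's notch by feel and ease the bar fully down into it before you let go, so that the gate stays latched. Do not ram or force anything against the striker, and leave the flask and all other things on the bench as they stand.

Things in the scene. Friction and masses are not known exactly. Their poses are not given: they have to be found in the camera images.
- guard: the safety guard: blue base plate 250 x 300 x 8 mm, aluminium corner posts 20 mm square, clear side and back panels, open top, 204 mm high, fixed to the bench. Origin: middle of its underside, on the bench; z up. Its -x side is the gate side (towards the robot), its +y side carries the hinges. The gate shuts in the plane x = -110 mm of this frame
- gate (a joint): swing of the gate in rad: 0 is its middle closed position, positive is open (the free end comes out on the guard's -x side, clockwise seen from above); range -0.09 to 1. It stays where it is left (friction about 0.4 N at the free end). With the bar seated it reads between -0.057 and +0.057, depending on where the striker plate is clamped
- buffer (a point): rubber cap of the spring buffer behind the gate's free stile, 90 mm above the bench, 210 mm from the hinge line (this point moves with the cap). The stile meets it at gate = +0.085; from there it pushes the gate open with 0.2 N per mm of its stroke (1.5 to 6 N when the bar is seated), so an unlatched gate springs back to about 0.08
- gate_hinge (a point): point on the gate's vertical hinge line, 172 mm above the bench; in the guard's frame x = -110, y = +120 mm. It turns with the gate; at gate 0 its axes are the guard's, the gate running along -y. The gate, an aluminium frame 16 mm thick with a clear pane, spans from 8 to 222 mm from this line and from 20 to 190 mm above the bench
- latch (a joint): lift angle of the latch bar in rad: 0 is fully down (a stop on the gate carries it), positive is raised, at most 0.36; it falls by its own weight (about 1.3 N at the knob)
- latch_pivot (a point): the bar's pivot on the gate's outer face, axis square to the gate: 115 mm from the hinge line along the gate, 14 mm out from the gate's middle plane, 172 mm high. The steel bar is 6 mm thick and 20 mm deep, and runs from here 153 mm towards and past the gate's free end, over the striker, and 30 mm the other way
- knob (a point): centre of the plain steel ball knob, 25 mm diameter, on an 8 mm stem standing on the bar: 75 mm from the pivot towards the free end (190 mm from the hinge line), 53 mm above the pivot when the bar is down, in the plane of the bar. It carries bar and gate together. The gate's top (190 mm) lies below it; the latch post (204 mm) ends 38 mm beside it. Pinch it from above
- striker: the striker on the outer side of the latch post: two fixed bolts clamp a notched steel plate, 10 mm thick, by its slots. This frame is fixed: origin at the notch's middle on its floor, 160 mm above the bench, when clamped at mid slot; 254 mm from the hinge line, axes the guard's. The plate may sit up to 12 mm either way along x: not measured, feel for it. Over 12 N knocks it out of adjustment
- notch_mid (a point): same point as the striker's origin (mid-slot place of the notch, fixed). Notch 9 mm wide along x for the 6 mm bar, floor 2 mm below the lowered bar. In front (-x) a blunt lip 6 mm thick, its top 16 mm above the floor: the lowered bar meets it square on and must rise 14 mm here. Behind (+x) a wall 40 mm high above the floor, which stops the raised bar too
- flask: glass filter flask with a rubber stopper, 86 mm wide, 152 mm high, inside the guard; origin at the middle of its underside. To be left alone
- amber: amber bottle, 68 mm wide, 150 mm high, to the guard's right; origin at the middle of its underside. To be left alone
- wash: white wash bottle, 72 mm wide, 205 mm high, to the guard's left; origin at the middle of its underside. To be left alone
- tips: box of pipette tips 85 x 120 x 54 mm, in front of the guard to the left; origin at the middle of its underside. To be left alone
- pipette: pipette lying on the bench, about 240 mm long along its y, 26 mm thick; origin under the middle. To be left alone
- rack: white rack of capped tubes 75 x 230 mm, 116 mm high, near right; origin at the middle of its underside. To be left alone

How it is judged:
On the way, in this order (a step that is already met when the one before it is completed fails the run):
1. the latch bar is raised clear of the striker with the gate still open (value of joint latch above 0.1 rad and value of joint gate above 0.09 rad).
2. the gate is swung home with the bar raised over the striker (value of joint latch above 0.08 rad and value of joint gate below 0.07 rad).
At the end, for the whole second after the job is handed in: the gate stands closed and at rest (gate below 0.065 rad, which against the buffer only the caught bar can hold) and the latch bar is fully down in the notch (latch below 0.035 rad) (value of joint gate below 0.065 rad and value of joint latch below 0.035 rad and velocity of joint gate between -0.03 and 0.03 rad/s and velocity of joint latch between -0.05 and 0.05 rad/s); the robot touches nothing.
It fails at once if anything presses on the striker with more than 12 N (contact force between striker and anything else above 12 N).
It fails at once if the flask is shifted by more than 15 mm or tipped (distance of flask from where it was at the start of the episode above 0.015 m or angle between flask's own z axis and vertical above 0.3 rad).
It fails at once if another thing on the bench is shifted by more than 20 mm (distance of any of amber, wash, tips, pipette, rack from where it was at the start of the episode above 0.02 m).
It also fails if it takes over 64 s, if anything falls off the work surface, if the arm or the gripper's body presses on something with over 40 N, if the wrist force passes 120 N, or if a joint passes its speed limit or range.

## Working session

There is one attempt and no reset: what is moved stays moved. The work goes in short steps, Python scripts to look and compute and a tool call to move; the robot and the scene stay as the last step left them, time stands still between calls to the robot, and variables do not carry over. Pictures are saved under pics/ and viewed, about 8 in all and at most 12, crops included, and the job is handed in when it is done.

Besides the shell and the picture viewer there is one more tool, called by a JSON object that holds its "name" and its "arguments". carry_out: Moves the arm, as the interface text tells. Shifts and turns lie within -1 to 1; 1 stands for 0.1 m of shift or 45 degrees of turn. Its arguments: {"type":"object","properties":{"steps":{"type":"array","items":{"type":"number"}},"grip_force":{"type":"number"}},"required":["steps"]}

```bash
mkdir -p pics; cat > h.py <<'E'
import numpy as np, cv2
from cell import arm, get_image, camera_info
def cam(n):
    c=camera_info(n); f=210/np.tan(np.radians(c['fovy'])/2); return f,c['cx'],c['cy'],np.array(c['R']),np.array(c['t'])
def px2w(n,u,v,d):
    f,cx,cy,R,t=cam(n); return R.T@(np.array([(u-cx)/f*d,(v-cy)/f*d,d])-t)
def w2px(n,X):
    f,cx,cy,R,t=cam(n); p=R@np.asarray(X)+t; return f*p[0]/p[2]+cx, f*p[1]/p[2]+cy, p[2]
E
python3 - <<'E'
from h import *
for n in("scene","top"):
    p,d=get_image(n); np.savez(f'pics/{n}.npz',p=p,d=d); cv2.imwrite(f'pics/{n}.png',p[:,:,::-1])
    f,cx,cy,R,t=cam(n); print(n,f,cx,cy,-R.T@t,R[2])
s=arm.observe(); print({k:s[k] for k in('clock','position','ee_rot','force','width')}, arm.grip_point_offset)
E
```

```text
scene 441.618210875498 274.9493045977139 204.27046068672172 [1.27041944 0.66391445 0.98179267] [-0.57077273 -0.5279086  -0.62891255]
top 542.0905478835342 283.6084814402935 208.2497753710182 [ 0.24374006 -0.01497797  1.64044607] [ 0.19078206 -0.01064226 -0.98157473]
{'clock': 0.1, 'position': array([0.28053587, 0.5579811 , 0.22603982]), 'ee_rot': array([-1.54116801,  0.36555778, -0.36519382]), 'force': array([-0.33044308, -0.22767192,  0.18129075]), 'width': 1.0039903093603786} 0.0188
```

View pics/scene.png

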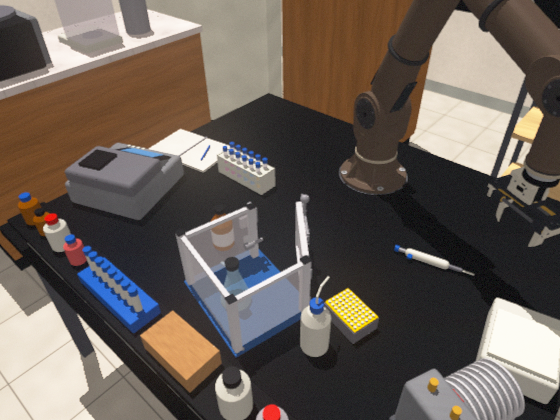

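View pics/top.png

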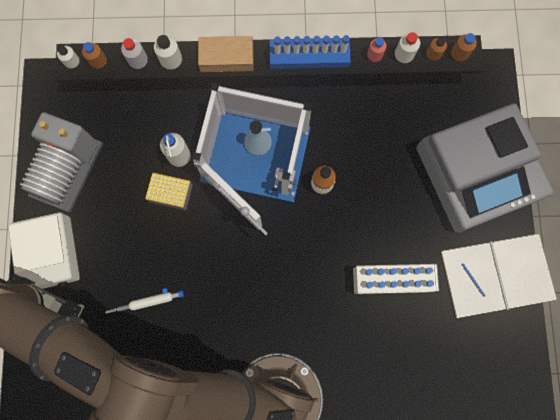

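The scene view shows the gate ajar with the ball knob near (304,198). The top view shows the gate running from about (200,165) to (265,232), with the striker near (285,180). I'll enlarge both.

```bash
python3 - <<'E'
import numpy as np,cv2
T=np.load('pics/top.npz')['p'][80:250,180:340,::-1]; S=np.load('pics/scene.npz')['p'][185:355,170:330,::-1]
g=np.hstack([cv2.resize(T,None,fx=2.5*1,fy=2.5,interpolation=cv2.INTER_CUBIC),cv2.resize(S,None,fx=2.5,fy=2.5,interpolation=cv2.INTER_CUBIC)])
cv2.imwrite('pics/c1.png',g); print(g.shape)
E
```

```text
(425, 800, 3)
```

View pics/c1.png

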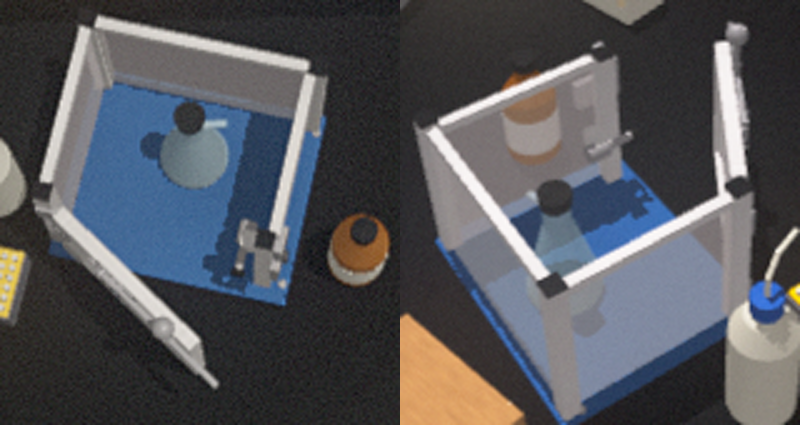

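The crop gives the ball knob at top (244.8,210.8) and scene (305.2,198.6). The dark post caps sit at top (286,175), (197.6,156), (214,92) and (307,111), and they also show in scene. I'll triangulate all of these.

```bash
cat >> h.py <<'E'
def tri(obs):
    A=[];b=[]
    for n,u,v in obs:
        f,cx,cy,R,t=cam(n)
        for k,q in((0,(u-cx)/f),(1,(v-cy)/f)):
            A.append(R[k]-q*R[2]); b.append(q*t[2]-t[k])
    A=np.array(A);b=np.array(b); X=np.linalg.lstsq(A,b,rcond=None)[0]; return X
E
python3 - <<'E'
from h import *
def T(x,y): return ("top",180+x/2.5-.3,80+y/2.5-.3)
def S(x,y): return ("scene",170+(x-400)/2.5-.3,185+y/2.5-.3)
P={'knob':(T(162,327),S(738,34)),'latchpost':(T(265,238),S(600,52)),'hingepost':(T(44,190),S(737,185)),'backleft':(T(88,28),S(553,285)),'backright':(T(314,74),S(427,125))}
W={}
for k,o in P.items():
    W[k]=X=tri(o); print(k,X.round(4),[np.round(np.array(w2px(n,X)[:2])-(u,v),1) for n,u,v in o])
for a,b in(('hingepost','latchpost'),('hingepost','backleft'),('backright','backleft'),('backright','latchpost')):
    v=W[b]-W[a]; print(a,b,np.linalg.norm(v[:2]).round(4),np.degrees(np.arctan2(v[1],v[0])).round(2))
E
```

```text
knob [0.5137 0.0749 0.2274] [array([-0.5,  0.4]), array([-0.6, -0.1])]
latchpost [ 0.6152 -0.0384  0.2051] [array([-0.,  0.]), array([-0., -0.])]
hingepost [0.6749 0.2042 0.2034] [array([-0.4,  0.3]), array([-0.5, -0.1])]
backleft [0.87   0.1541 0.1939] [array([ 0.7, -0.6]), array([1.1, 0.2])]
backright [ 0.8097 -0.1005  0.1934] [array([ 0.6, -0.6]), array([0.9, 0.2])]
hingepost latchpost 0.2498 -103.83
hingepost backleft 0.2014 -14.4
backright backleft 0.2616 76.66
backright latchpost 0.2041 162.29
```

```bash
python3 - <<'E'
from h import *
from scipy.optimize import least_squares
def T(x,y): return ("top",180+x/2.5-.3,80+y/2.5-.3)
def S(x,y): return ("scene",170+(x-400)/2.5-.3,185+y/2.5-.3)
B=[((-.125,-.15),T(287,303)),((.125,-.15),T(325,118)),((.125,.15),S(565,422)),((.125,-.15),S(436,243))]
def X(p,q,z): c,s=np.cos(p[2]),np.sin(p[2]); return [p[0]+c*q[0]-s*q[1],p[1]+s*q[0]+c*q[1],z]
def r(p):return np.ravel([np.array(w2px(n,X(p,q,.008))[:2])-(u,v) for q,(n,u,v) in B])
o=least_squares(r,[.75,.06,-.25],loss='soft_l1');p=o.x
print(p,r(p).reshape(-1,2).round(1))
h=np.array(X(p,(-.11,.12),.172)); print('hinge',h,'notch',X(p,(-.124,-.134),.16))
# posts in guard frame
R=np.array([[np.cos(p[2]),-np.sin(p[2])],[np.sin(p[2]),np.cos(p[2])]])
for q in([.5137,.0749],[.6152,-.0384],[.6749,.2042],[.87,.1541],[.8097,-.1005]): print((R.T@(np.array(q)-p[:2])).round(4))
# top depth: knob and gate top
D=np.load('pics/top.npz')['d']
pts=[]
for v in range(140,245):
  for u in range(190,275):
    if D[v,u]>0: pts.append(px2w('top',u,v,D[v,u]))
pts=np.array(pts); k=pts[(pts[:,2]>.212)&(pts[:,0]<.6)&(np.hypot(pts[:,0]-.514,pts[:,1]-.075)<.03)]; print('knob',len(k),k.mean(0) if len(k) else 0,k.max(0) if len(k) else 0)
g=(R.T@(pts[:,:2]-p[:2]).T).T
m=(np.abs(pts[:,2]-.19)<.006)&(g[:,0]<-.12); a=pts[m]; print('gate',len(a))
vx=cv2.fitLine(a[:,:2].astype(np.float32),cv2.DIST_HUBER,0,.001,.001).ravel(); print(vx,'gate dir deg',np.degrees(np.arctan2(vx[1],vx[0])))
d=a[:,:2]-h[:2]; print('dist from hinge',np.percentile(np.hypot(*d.T),[1,99]),'hinge off line', np.cross(vx[:2],h[:2]-vx[2:]))
kk=np.array([.5137,.0749])-h[:2]; print('knob d',np.hypot(*kk), 'gate from knob',-p[2] and np.degrees(np.arctan2(kk[1],kk[0])-(p[2]-np.pi/2)))
E
```

```text
[ 0.73497251  0.05156949 -0.22964585] [[-0.2  1.3]
 [ 0.4 -0.5]
 [ 0.7  2. ]
 [-1.2 -1.3]]
hinge [0.65517625 0.19345873 0.172     ] notch [np.float64(0.583725092921784), np.float64(-0.05068616493357536), 0.16]
[-0.2208 -0.0277]
[-0.0961 -0.1149]
[-0.0932  0.1349]
[0.1081 0.1306]
[ 0.1074 -0.1311]Traceback (most recent call last):
  File "<stdin>", line 19, in <module>
  File "h.py", line 6, in px2w
    f,cx,cy,R,t=cam(n); return R.T@(np.array([(u-cx)/f*d,(v-cy)/f*d,d])-t)
                ~~~^^^
  File "h.py", line 4, in cam
    c=camera_info(n); f=210/np.tan(np.radians(c['fovy'])/2); return f,c['cx'],c['cy'],np.array(c['R']),np.array(c['t'])
ValueError: time passes only in moves, steps and waits
```

```bash
python3 - <<'E'
s=open('h.py').read().replace("def cam(n):\n    c=","_C={}\ndef cam(n):\n    if n not in _C: _C[n]=_cam(n)\n    return _C[n]\ndef _cam(n):\n    c=");open('h.py','w').write(s)
E
python3 - <<'E'
from h import *
Z=np.load('pics/top.npz'); D=Z['d'];C=Z['p'].astype(int)
f,cx,cy,R,t=cam('top'); v,u=np.mgrid[0:420,0:560]
P=((np.stack([(u-cx)/f*D,(v-cy)/f*D,D],-1)-t)@R); ok=D>0
def box(n,m):
    a=P[m][:,:2].astype(np.float32); print(n,len(a),cv2.minAreaRect(a)); return a
blue=(C[...,2]>C[...,0]+40)&ok&(P[...,2]<.03)&(P[...,2]>-.01)&(u>185)&(u<320)&(v>85)&(v<210)
box('plate',blue); box('plate',blue&(P[...,2]<.014))
k=ok&(P[...,2]>.21)&(np.hypot(P[...,0]-.514,P[...,1]-.075)<.03); print('knob',k.sum(),P[k].mean(0),P[k].max(0),P[k].min(0))
reg=(u>185)&(u<275)&(v>150)&(v<245)
g=ok&reg&(abs(P[...,2]-.19)<.005)
h=np.array([.655,.1935])
a=P[g][:,:2]; L=cv2.fitLine(a.astype(np.float32),cv2.DIST_HUBER,0,.001,.001).ravel(); d=L[:2]; s=(a-L[2:])@d; n=(a-L[2:])@[-d[1],d[0]]
print(len(a),L,np.degrees(np.arctan2(d[1],d[0])),np.percentile(s,[0,2,98,100]),np.percentile(n,[2,98]))
print('ends',L[2:]+d*s.min(),L[2:]+d*s.max())
hp=ok&(abs(P[...,2]-.205)<.007)&(u>185)&(u<330)&(v>75)&(v<200)
box('tops',hp)
for nm,c in(('latch',(.615,-.038)),('hinge',(.675,.204)),('bl',(.868,.155)),('br',(.81,-.1))):
    m=hp&(np.hypot(P[...,0]-c[0],P[...,1]-c[1])<.03); print(nm,m.sum(),P[m].mean(0) if m.any() else 0)
E
```

```text
plate 4880 ((0.7376981973648071, 0.05119939148426056), (0.2991761863231659, 0.25330591201782227), 76.35628509521484)
plate 4275 ((0.7376981973648071, 0.05119939148426056), (0.2991761863231659, 0.25330591201782227), 76.35628509521484)
knob 71 [0.51243274 0.07299209 0.23432816] [0.52419861 0.08554913 0.24313334] [0.50171293 0.06155903 0.22192797]
442 [0.7211725 0.6927555 0.5802724 0.1199273] 43.84863 [-0.15383185 -0.13130886  0.11943842  0.14191559] [-0.00905604  0.01482736]
ends [0.46933308 0.01335944] [0.682618   0.21824011]
tops 672 ((0.7099691033363342, 0.059955790638923645), (0.28932079672813416, 0.29986077547073364), 76.18257904052734)
latch 88 [ 0.61508951 -0.04262049  0.20373661]
hinge 73 [0.67680951 0.20585609 0.20419229]
bl 91 [0.87032188 0.15410898 0.20373484]
br 89 [ 0.80842233 -0.09794951  0.20351299]
```

```bash
cat >> h.py <<'E'
from scipy.spatial.transform import Rotation as Ro
H=np.array([.6591,.1937]); YAW=-.238
def knob(g,l):
    "knob xyz and jaw yaw deg for gate g, latch l"
    al=115+75*np.cos(l)-53*np.sin(l); up=172+75*np.sin(l)+53*np.cos(l)
    a=YAW-g; c,s=np.cos(a),np.sin(a); x,y=-14,-al
    return np.array([H[0]+(c*x-s*y)/1e3,H[1]+(s*x+c*y)/1e3,up/1e3]),np.degrees(a)
E
python3 - <<'E'
from h import *
s=arm.observe(); R=Ro.from_rotvec(s['ee_rot']).as_matrix(); print(R.round(3)); print('jaw yaw',np.degrees(np.arctan2(R[1,2],R[0,2])))
for g,l in((.573,0),(.573,.2),(.3,.2),(.1,.2),(0,.2),(0,0)): k,a=knob(g,l);print(g,l,k.round(4),round(a,1))
E
```

```text
[[ 0.893 -0.001  0.449]
 [-0.449 -0.001  0.893]
 [ 0.    -1.    -0.001]]
jaw yaw 63.30677985113392
0.573 0 [0.5117 0.073  0.225 ] -46.5
0.573 0.2 [0.5204 0.0813 0.2388] -46.5
0.3 0.2 [0.5559 0.048  0.2388] -30.8
0.1 0.2 [0.5869 0.0304 0.2388] -19.4
0 0.2 [0.6035 0.024  0.2388] -13.6
0 0 [0.6007 0.0124 0.225 ] -13.6
```

{"name": "carry_out", "arguments": {"steps": [1,0.1,-0.1,0.7,-0.15,1,0.3,-0.5,0.8,-0.35,1,0.46,-0.97,0.8,-0.49,1,0.46,-0.97,0.8,-0.49]}}

```text
clock: 0.5
position: [0.3308, 0.4561, 0.3083]
ee_rot: [-1.463, 0.671, -0.675]
force: [-0.3, 0.1, 0.5]
width: 1.0
```

{"name": "carry_out", "arguments": {"steps": [1,0.2,-0.45,0,-0.19,1,0.4,-0.8,0,-0.38,1,0.46,-0.97,0,-0.49]}}

```text
clock: 0.8
position: [0.3748, 0.3606, 0.3066]
ee_rot: [-1.347, 0.965, -0.967]
force: [0.6, 0.6, 0.4]
width: 1.003
```

{"name": "carry_out", "arguments": {"steps": [1,0.2,-0.45,0,-0.19,1,0.4,-0.8,0,-0.38,1,0.46,-0.97,0,-0.49]}}

```text
clock: 1.1
position: [0.4205, 0.2635, 0.3065]
ee_rot: [-1.181, 1.252, -1.254]
force: [-1.1, 0.7, 0.1]
width: 1.0
```

{"name": "carry_out", "arguments": {"steps": [0.8,0.2,-0.45,0,-0.19,0.7,0.4,-0.8,0,-0.38,0.7,0.46,-0.97,0,-0.49]}}

```text
clock: 1.4
position: [0.4661, 0.1666, 0.3066]
ee_rot: [-0.966, 1.527, -1.53]
force: [-0.8, -0.2, 0.1]
width: 0.782
```

{"name": "carry_out", "arguments": {"steps": [0.7,0.2,-0.45,0,-0.19,0.7,0.4,-0.8,0,-0.38,0.7,0.46,-0.97,0,-0.48,0.7,0.46,-0.97,0,-0.48,0.7,0.46,-0.97,0,-0.48]}}

```text
clock: 1.9
position: [0.5104, 0.0739, 0.3063]
ee_rot: [-0.711, 1.777, -1.776]
force: [0.9, 0.8, 0.3]
width: 0.7
```

```bash
python3 - <<'E'
from h import *
p,d=get_image('scene'); cv2.imwrite('pics/s2.png',cv2.resize(p[60:280,190:420,::-1],None,fx=2.6,fy=2.6,interpolation=cv2.INTER_CUBIC))
s=arm.observe(); R=Ro.from_rotvec(s['ee_rot']).as_matrix(); print(s['position'],s['force'],'jaw',np.degrees(np.arctan2(R[1,2],R[0,2])))
x,y,z=w2px('scene',s['position']); print('tcp px in crop',(x-190)*2.6,(y-60)*2.6)
E
```

```text
[0.51024727 0.07459717 0.30630223] [-0.0304193   0.37631563 -0.57788669] jaw -46.31627664753074
tcp px in crop 300.72067104016804 296.84728037815574
```

View pics/s2.png

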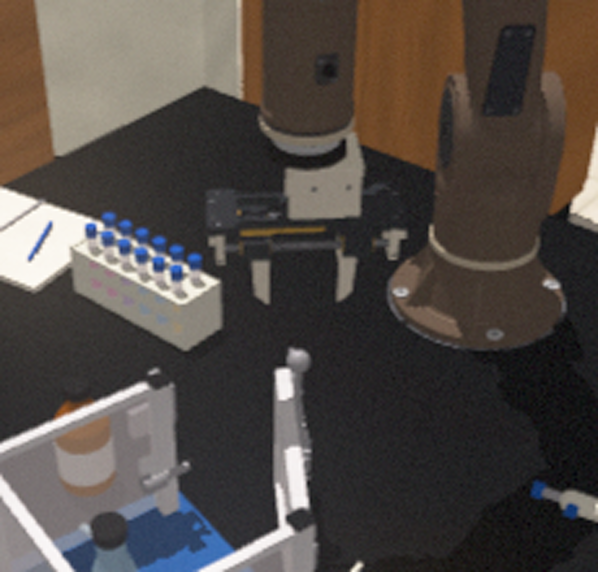

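The open fingers sit centred right above the knob, which is at crop (298,360). I'll descend and pinch.

{"name": "carry_out", "arguments": {"steps": [0.7,0.02,-0.01,-0.4,0,0.7,0.02,-0.01,-0.7,0,0.7,0.02,-0.01,-0.9,0,0.7,0.02,-0.01,-0.99,0,0.7,0.02,-0.01,-0.99,0], "grip_force": 15}}

```text
clock: 2.45
position: [0.5119, 0.0734, 0.2069]
ee_rot: [-0.713, 1.777, -1.776]
force: [-0.3, 1.3, -1.3]
width: 0.699
```

{"name": "carry_out", "arguments": {"steps": [0.45,0,0,0,0,0.35,0,0,0,0,0.2,0,0,0,0,0.1,0,0,0,0,0.1,0,0,0,0,0.1,0,0,0,0]}}

```text
clock: 3.05
position: [0.5128, 0.0724, 0.2079]
ee_rot: [-0.709, 1.777, -1.777]
force: [-0.2, 0.5, 1.8]
width: 0.258
```

{"name": "carry_out", "arguments": {"steps": [0.1,0.02,0.02,0.03,0,0.1,0.04,0.04,0.07,0,0.1,0.06,0.06,0.1,0,0.1,0.09,0.08,0.14,0,0.1,0.09,0.08,0.14,0,0.1,0.09,0.08,0.14,0]}}

```text
clock: 3.65
position: [0.5218, 0.0805, 0.2218]
ee_rot: [-0.709, 1.777, -1.777]
force: [-1.9, -0.2, -1.9]
width: 0.26
```

```bash
python3 - <<'E'
from h import *
p,d=get_image('scene'); cv2.imwrite('pics/s3.png',cv2.resize(p[150:290,230:370,::-1],None,fx=4,fy=4,interpolation=cv2.INTER_CUBIC))
s=arm.observe(); R=Ro.from_rotvec(s['ee_rot']).as_matrix(); print(s['position'],s['force'],s['ft_torque'],s['width'],'jaw',np.degrees(np.arctan2(R[1,2],R[0,2])))
E
```

```text
[0.52172454 0.08043432 0.22166934] [-1.5503344  -1.37413345 -0.89004113] [-0.26564508  0.34476446  0.04516968] 0.2609533391726331 jaw -46.48583748918491
```

View pics/s3.png

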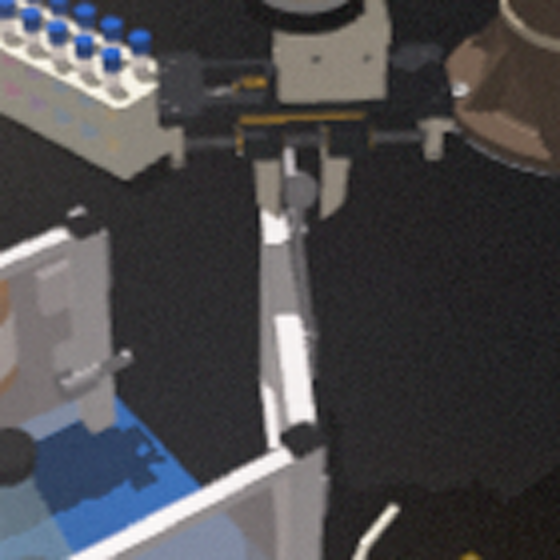

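The bar is raised, with its end showing behind the knob at (290,165), and the ball at (298,188) is held between the fingers. Next I'll work out the swing arc.

```bash
python3 - <<'E'
from h import *
k0,a0=knob(.573,.2)
for g in(.573,.5,.4,.3,.2,.15,.12,.1,.08,.06,.04,.02,0,-.02,-.04,-.06):
    k,a=knob(g,.2); print(g,((k-k0)*10).round(3),round((a-a0)/45,3))
E
```

```text
0.573 [0. 0. 0.] 0.0
0.5 [ 0.086 -0.098  0.   ] 0.093
0.4 [ 0.214 -0.222  0.   ] 0.22
0.3 [ 0.355 -0.332  0.   ] 0.348
0.2 [ 0.505 -0.428  0.   ] 0.475
0.15 [ 0.584 -0.47   0.   ] 0.539
0.12 [ 0.632 -0.494  0.   ] 0.577
0.1 [ 0.664 -0.508  0.   ] 0.602
0.08 [ 0.697 -0.522  0.   ] 0.628
0.06 [ 0.73  -0.536  0.   ] 0.653
0.04 [ 0.764 -0.549  0.   ] 0.679
0.02 [ 0.797 -0.561  0.   ] 0.704
0 [ 0.831 -0.572  0.   ] 0.73
-0.02 [ 0.865 -0.583  0.   ] 0.755
-0.04 [ 0.899 -0.593  0.   ] 0.78
-0.06 [ 0.934 -0.602  0.   ] 0.806
```

{"name": "carry_out", "arguments": {"steps": [0.1,0.04,-0.05,0,0.05,0.1,0.086,-0.098,0,0.093,0.1,0.15,-0.16,0,0.157,0.1,0.214,-0.222,0,0.22,0.1,0.285,-0.28,0,0.285,0.1,0.355,-0.332,0,0.348,0.1,0.43,-0.38,0,0.41,0.1,0.505,-0.428,0,0.475,0.1,0.545,-0.45,0,0.507,0.1,0.584,-0.47,0,0.539,0.1,0.584,-0.47,0,0.539,0.1,0.584,-0.47,0,0.539]}}

```text
clock: 4.9
position: [0.5802, 0.0341, 0.2215]
ee_rot: [-0.999, 1.489, -1.489]
force: [2.3, 2.7, -7.3]
width: 0.261
```

```bash
cat >> h.py <<'E'
def st():
    s=arm.observe(); R=Ro.from_rotvec(s['ee_rot']).as_matrix(); q=YAW; x=np.array([np.cos(q),np.sin(q)]); y=np.array([-x[1],x[0]])
    p=s['position']; f=s['force']; d=p[:2]-H
    al=-(d@y); out=-(d@x)
    # gate from knob
    r=np.hypot(*d); ang=np.arctan2(out,al)-np.arcsin(14/1000/r)
    print('t',s['clock'],'p',p.round(4),'F guard xyz',(f[:2]@x).round(2),(f[:2]@y).round(2),f[2].round(2),'w',round(s['width'],3),'gate~',ang.round(4),'r',r.round(4),'jaw',np.degrees(np.arctan2(R[1,2],R[0,2])).round(1))
E
python3 -c "
from h import *
st()"
```

```text
t 4.9 p [0.5802 0.0341 0.2215] F guard xyz 1.62 3.21 -7.34 w 0.261 gate~ 0.1424 r 0.1781 jaw -22.3
```

{"name": "carry_out", "arguments": {"steps": [0.1,0.0,0.01,-0.01,0,0.1,0.0,0.01,-0.01,0,0.1,0.0,0.01,-0.01,0]}}

```text
clock: 5.2
position: [0.58, 0.0338, 0.221]
ee_rot: [-1.0, 1.489, -1.49]
force: [0.1, -1.8, -1.0]
width: 0.26
```

```bash
python3 -c "
from h import *
st()"
```

```text
t 5.2 p [0.58   0.0338 0.221 ] F guard xyz 0.5 -1.74 -1.0 w 0.26 gate~ 0.1426 r 0.1784 jaw -22.3
```

{"name": "carry_out", "arguments": {"steps": [0.1,0.04,-0.018,0,0.03,0.1,0.08,-0.036,0,0.06,0.1,0.11,-0.05,0,0.085,0.1,0.11,-0.05,0,0.085,0.1,0.11,-0.05,0,0.085]}}

```text
clock: 5.7
position: [0.5913, 0.0287, 0.2208]
ee_rot: [-1.039, 1.442, -1.443]
force: [-1.6, -4.3, 2.1]
width: 0.258
```

```bash
python3 -c "
from h import *
st()"
```

```text
t 5.7 p [0.5913 0.0287 0.2208] F guard xyz -0.49 -4.55 2.13 w 0.258 gate~ 0.0735 r 0.1784 jaw -18.5
```

{"name": "carry_out", "arguments": {"steps": [0.1,0.016,-0.011,0.004,0.012,0.1,0.032,-0.019,0.004,0.025,0.1,0.032,-0.019,0.004,0.025]}}

```text
clock: 6.0
position: [0.5944, 0.0276, 0.221]
ee_rot: [-1.051, 1.428, -1.427]
force: [-1.8, -3.1, 0.5]
width: 0.261
```

```bash
python3 -c "
from h import *
st()"
```

```text
t 6.0 p [0.5944 0.0276 0.221 ] F guard xyz -0.99 -3.4 0.53 w 0.261 gate~ 0.0551 r 0.1783 jaw -17.3
```

{"name": "carry_out", "arguments": {"steps": [0.1,0.01,-0.006,0.002,0.006,0.1,0.02,-0.011,0.002,0.013,0.1,0.02,-0.011,0.002,0.013]}}

```text
clock: 6.3
position: [0.5962, 0.0268, 0.2211]
ee_rot: [-1.057, 1.421, -1.42]
force: [-2.7, -1.5, -1.3]
width: 0.257
```

```bash
python3 -c "
from h import *
st()"
```

```text
t 6.3 p [0.5962 0.0268 0.2211] F guard xyz -2.28 -2.06 -1.33 w 0.257 gate~ 0.0436 r 0.1783 jaw -16.7
```

{"name": "carry_out", "arguments": {"steps": [0.1,0.01,-0.006,0.001,0.006,0.1,0.02,-0.01,0.001,0.013,0.1,0.02,-0.01,0.001,0.013]}}

```text
clock: 6.6
position: [0.5983, 0.026, 0.2211]
ee_rot: [-1.063, 1.413, -1.412]
force: [-2.3, 1.4, -4.6]
width: 0.257
```

```bash
python3 -c "
from h import *
st()"
```

```text
t 6.6 p [0.5983 0.026  0.2211] F guard xyz -2.58 0.84 -4.64 w 0.257 gate~ 0.0313 r 0.1784 jaw -16.1
```

{"name": "carry_out", "arguments": {"steps": [0.1,0.01,-0.002,-0.003,0.006,0.1,0.02,-0.004,-0.003,0.013,0.1,0.02,-0.004,-0.003,0.013]}}

```text
clock: 6.9
position: [0.6003, 0.0252, 0.221]
ee_rot: [-1.069, 1.406, -1.406]
force: [-3.7, 1.2, -3.1]
width: 0.261
```

```bash
python3 -c "
from h import *
st()"
```

```text
t 6.9 p [0.6003 0.0252 0.221 ] F guard xyz -3.92 0.34 -3.15 w 0.261 gate~ 0.0192 r 0.1785 jaw -15.5
```

{"name": "carry_out", "arguments": {"steps": [0.1,0.008,-0.002,-0.002,0.006,0.1,0.016,-0.004,-0.002,0.01,0.1,0.016,-0.004,-0.002,0.01]}}

```text
clock: 7.2
position: [0.6019, 0.0246, 0.2209]
ee_rot: [-1.073, 1.4, -1.4]
force: [-4.4, 1.6, -2.1]
width: 0.256
```

```bash
python3 -c "
from h import *
st()"
```

```text
t 7.2 p [0.6019 0.0246 0.2209] F guard xyz -4.68 0.55 -2.11 w 0.256 gate~ 0.0096 r 0.1786 jaw -15.1
```

{"name": "carry_out", "arguments": {"steps": [0.1,0.008,-0.002,-0.001,0.006,0.1,0.016,-0.004,-0.001,0.01,0.1,0.016,-0.004,-0.001,0.01]}}

```text
clock: 7.5
position: [0.6035, 0.024, 0.2208]
ee_rot: [-1.078, 1.395, -1.395]
force: [-4.3, 1.2, -2.7]
width: 0.259
```

```bash
python3 -c "
from h import *
st()"
```

```text
t 7.5 p [0.6035 0.024  0.2208] F guard xyz -4.47 0.13 -2.72 w 0.259 gate~ 0.0004 r 0.1786 jaw -14.6
```

{"name": "carry_out", "arguments": {"steps": [0.1,0.007,-0.002,-0.002,0.005,0.1,0.014,-0.003,-0.002,0.01,0.1,0.014,-0.003,-0.002,0.01]}}

```text
clock: 7.8
position: [0.6047, 0.0235, 0.2207]
ee_rot: [-1.082, 1.389, -1.389]
force: [-5.7, -0.4, -0.6]
width: 0.262
```

```bash
python3 -c "
from h import *
st()"
```

```text
t 7.8 p [0.6047 0.0235 0.2207] F guard xyz -5.44 -1.75 -0.59 w 0.262 gate~ -0.0073 r 0.1787 jaw -14.2
```

{"name": "carry_out", "arguments": {"steps": [0.1,0.007,-0.002,-0.001,0.005,0.1,0.014,-0.003,-0.001,0.01,0.1,0.014,-0.003,-0.001,0.01]}}

```text
clock: 8.1
position: [0.606, 0.023, 0.2206]
ee_rot: [-1.087, 1.384, -1.384]
force: [-6.1, -0.5, -0.7]
width: 0.261
```

```bash
python3 -c "
from h import *
st()"
```

```text
t 8.1 p [0.606  0.023  0.2206] F guard xyz -5.76 -1.93 -0.73 w 0.261 gate~ -0.0149 r 0.1788 jaw -13.7
```

{"name": "carry_out", "arguments": {"steps": [0.1,0.007,-0.002,0,0.005,0.1,0.014,-0.004,0,0.01,0.1,0.014,-0.004,0,0.01]}}

```text
clock: 8.4
position: [0.6073, 0.0225, 0.2206]
ee_rot: [-1.091, 1.378, -1.378]
force: [-6.3, -0.4, -0.4]
width: 0.253
```

```bash
python3 -c "
from h import *
st()"
```

```text
t 8.4 p [0.6073 0.0225 0.2206] F guard xyz -6.06 -1.92 -0.36 w 0.253 gate~ -0.0227 r 0.1788 jaw -13.3
```

{"name": "carry_out", "arguments": {"steps": [0.1,0.006,-0.002,0,0.005,0.1,0.012,-0.004,0,0.01,0.1,0.012,-0.004,0,0.01]}}

```text
clock: 8.7
position: [0.6084, 0.0221, 0.2205]
ee_rot: [-1.096, 1.373, -1.372]
force: [-6.7, 0.6, -0.7]
width: 0.257
```

```bash
python3 -c "
from h import *
st()"
```

```text
t 8.7 p [0.6084 0.0221 0.2205] F guard xyz -6.64 -0.96 -0.74 w 0.257 gate~ -0.029 r 0.1789 jaw -12.8
```

{"name": "carry_out", "arguments": {"steps": [0.1,0.006,-0.002,0,0.004,0.1,0.011,-0.004,0,0.008,0.1,0.011,-0.004,0,0.008]}}

```text
clock: 9.0
position: [0.6094, 0.0218, 0.2205]
ee_rot: [-1.1, 1.369, -1.368]
force: [-7.9, -0.3, -1.3]
width: 0.256
```

```bash
python3 -c "
from h import *
st()"
```

```text
t 9.0 p [0.6094 0.0218 0.2205] F guard xyz -7.61 -2.14 -1.31 w 0.256 gate~ -0.0348 r 0.1789 jaw -12.5
```

{"name": "carry_out", "arguments": {"steps": [0.1,0.005,-0.001,0,0.004,0.1,0.01,-0.003,0,0.008,0.1,0.01,-0.003,0,0.008]}}

```text
clock: 9.3
position: [0.6103, 0.0215, 0.2204]
ee_rot: [-1.103, 1.364, -1.363]
force: [-7.8, -0.6, -1.0]
width: 0.259
```

```bash
python3 -c "
from h import *
st()"
```

```text
t 9.3 p [0.6103 0.0215 0.2204] F guard xyz -7.48 -2.43 -1.03 w 0.259 gate~ -0.0401 r 0.179 jaw -12.1
```

{"name": "carry_out", "arguments": {"steps": [0.1,0.005,-0.001,0,0.004,0.1,0.01,-0.003,0,0.008,0.1,0.01,-0.003,0,0.008]}}

```text
clock: 9.6
position: [0.6106, 0.0214, 0.2204]
ee_rot: [-1.108, 1.361, -1.358]
force: [-10.1, 0.7, 1.1]
width: 0.259
```

```bash
python3 -c "
from h import *
st()"
```

```text
t 9.6 p [0.6106 0.0214 0.2204] F guard xyz -10.01 -1.74 1.12 w 0.259 gate~ -0.0417 r 0.179 jaw -11.8
```

Contact with the wall: the last 1 mm step moved only 0.3 mm and the force rose by 2.5 N. I'll ease back by about 1.4 mm and then lower along the bar's arc.

{"name": "carry_out", "arguments": {"steps": [0.1,-0.008,0.002,0,0,0.1,-0.015,0.004,0,-0.004,0.1,-0.015,0.004,0,-0.004,0.1,-0.018,-0.01,-0.014,-0.004,0.1,-0.02,-0.021,-0.026,-0.004,0.1,-0.02,-0.021,-0.026,-0.004]}}

```text
clock: 10.2
position: [0.6094, 0.0191, 0.2177]
ee_rot: [-1.104, 1.362, -1.361]
force: [-6.7, 0.2, -1.4]
width: 0.258
```

```bash
python3 -c "
from h import *
st()"
```

```text
t 10.2 p [0.6094 0.0191 0.2177] F guard xyz -6.54 -1.35 -1.4 w 0.258 gate~ -0.0381 r 0.1816 jaw -12.0
```

{"name": "carry_out", "arguments": {"steps": [0.1,-0.003,-0.016,-0.017,0,0.1,-0.006,-0.031,-0.034,0,0.1,-0.006,-0.031,-0.034,0]}}

```text
clock: 10.5
position: [0.6089, 0.0161, 0.2143]
ee_rot: [-1.104, 1.362, -1.361]
force: [-6.6, -0.1, -0.9]
width: 0.261
```

```bash
python3 -c "
from h import *
st()"
```

```text
t 10.5 p [0.6089 0.0161 0.2143] F guard xyz -6.37 -1.69 -0.94 w 0.261 gate~ -0.0384 r 0.1846 jaw -12.0
```

{"name": "carry_out", "arguments": {"steps": [0.1,-0.002,-0.009,-0.011,0,0.1,-0.003,-0.016,-0.02,0,0.1,-0.003,-0.016,-0.02,0]}}

```text
clock: 10.8
position: [0.6086, 0.0146, 0.2125]
ee_rot: [-1.104, 1.362, -1.361]
force: [-7.6, -0.5, -0.4]
width: 0.263
```

```bash
python3 -c "
from h import *
st()"
```

```text
t 10.8 p [0.6086 0.0146 0.2125] F guard xyz -7.21 -2.31 -0.44 w 0.263 gate~ -0.0386 r 0.1861 jaw -12.0
```

{"name": "carry_out", "arguments": {"steps": [0.1,-0.003,-0.014,-0.018,0,0.1,-0.005,-0.025,-0.033,0,0.1,-0.005,-0.025,-0.033,0]}}

```text
clock: 11.1
position: [0.6081, 0.0121, 0.2091]
ee_rot: [-1.104, 1.362, -1.361]
force: [-6.7, 1.3, -0.7]
width: 0.26
```

```bash
python3 -c "
from h import *
st()"
```

```text
t 11.1 p [0.6081 0.0121 0.2091] F guard xyz -6.86 -0.31 -0.69 w 0.26 gate~ -0.0387 r 0.1886 jaw -12.0
```

{"name": "carry_out", "arguments": {"steps": [0.1,-0.002,-0.008,-0.01,0,0.1,-0.002,-0.011,-0.015,0,0.1,-0.002,-0.011,-0.015,0]}}

```text
clock: 11.4
position: [0.6083, 0.0113, 0.2081]
ee_rot: [-1.103, 1.361, -1.361]
force: [-7.0, 0.7, 2.6]
width: 0.258
```

```bash
python3 -c "
from h import *
st()"
```

```text
t 11.4 p [0.6083 0.0113 0.2081] F guard xyz -6.99 -0.93 2.56 w 0.258 gate~ -0.0401 r 0.1893 jaw -11.9
```

{"name": "carry_out", "arguments": {"steps": [0.1,-0.008,0.002,0,-0.003,0.1,-0.016,0.003,0,-0.005,0.1,-0.016,0.003,0,-0.005]}}

```text
clock: 11.7
position: [0.6069, 0.0117, 0.2081]
ee_rot: [-1.101, 1.364, -1.364]
force: [-5.7, 1.3, -0.3]
width: 0.258
```

```bash
python3 -c "
from h import *
st()"
```

```text
t 11.7 p [0.6069 0.0117 0.2081] F guard xyz -5.82 -0.08 -0.25 w 0.258 gate~ -0.0325 r 0.1893 jaw -12.2
```

{"name": "carry_out", "arguments": {"steps": [0.1,-0.005,0.001,0,-0.003,0.1,-0.01,0.002,0,-0.005,0.1,-0.01,0.002,0,-0.005]}}

```text
clock: 12.0
position: [0.6064, 0.0119, 0.2081]
ee_rot: [-1.098, 1.366, -1.367]
force: [-2.9, 1.7, 0.5]
width: 0.259
```

```bash
python3 -c "
from h import *
st()"
```

```text
t 12.0 p [0.6064 0.0119 0.2081] F guard xyz -3.17 0.98 0.51 w 0.259 gate~ -0.03 r 0.1893 jaw -12.4
```

{"name": "carry_out", "arguments": {"steps": [0.1,-0.004,0.001,-0.005,0,0.1,-0.007,0.002,-0.01,0,0.1,-0.007,0.002,-0.01,0]}}

```text
clock: 12.3
position: [0.6064, 0.0118, 0.208]
ee_rot: [-1.096, 1.364, -1.368]
force: [-1.5, 0.6, 6.1]
width: 0.256
```

```bash
python3 -c "
from h import *
st()"
```

```text
t 12.3 p [0.6064 0.0118 0.208 ] F guard xyz -1.63 0.21 6.1 w 0.256 gate~ -0.0302 r 0.1893 jaw -12.4
```

The bar is down on its stop and the lip is carrying the load. I'll open the fingers and retreat straight up.

{"name": "carry_out", "arguments": {"steps": [0.25,0,0,0.007,0,0.3,0,0,0.007,0,0.38,0,0,0.007,0,0.5,0,0,0.007,0,0.6,0,0,0.007,0,0.6,0,0,0.007,0,0.6,0,0,0.007,0]}}

```text
clock: 13.0
position: [0.6051, 0.0121, 0.2074]
ee_rot: [-1.099, 1.367, -1.367]
force: [0.2, 0.1, 0.0]
width: 0.592
```

{"name": "carry_out", "arguments": {"steps": [0.6,0,0,0.1,0,0.6,0,0,0.3,0,0.6,0,0,0.6,0,0.6,0,0,1,0,0.6,0,0,1,0,0.6,0,0,1,0]}}

```text
clock: 13.6
position: [0.6057, 0.012, 0.309]
ee_rot: [-1.097, 1.365, -1.367]
force: [0.4, 0.4, -0.4]
width: 0.598
```

{"name": "carry_out", "arguments": {"steps": [0.6,-0.4,0,0.3,0,0.6,-0.8,0,0.5,0,0.6,-1,0,0.5,0,0.6,-1,0,0.5,0,0.6,-1,0,0.5,0]}}

```text
clock: 14.1
position: [0.5049, 0.0124, 0.3571]
ee_rot: [-1.1, 1.367, -1.366]
force: [-0.2, 0.5, 0.7]
width: 0.604
```

```bash
python3 - <<'E'
from h import *
st()
a,_=get_image('scene'); b,_=get_image('top')
r=lambda p:cv2.resize(p[...,::-1],(400,400),interpolation=cv2.INTER_CUBIC)
cv2.imwrite('pics/f.png',np.hstack([r(b[110:250,180:320]),r(a[180:320,180:320])]))
k,_=knob(-.03,0); print([((u-180)*400/140,(v-o)*400/140) for (u,v,_),o in((w2px('top',k),110),(w2px('scene',k),180))])
E
```

```text
t 14.1 p [0.5049 0.0124 0.3571] F guard xyz -0.3 0.48 0.68 w 0.604 gate~ 0.408 r 0.238 jaw -12.3
[(np.float64(250.2365879744348), np.float64(190.6878885116279)), (np.float64(241.3768910694518), np.float64(73.05838394029828))]
```

View pics/f.png

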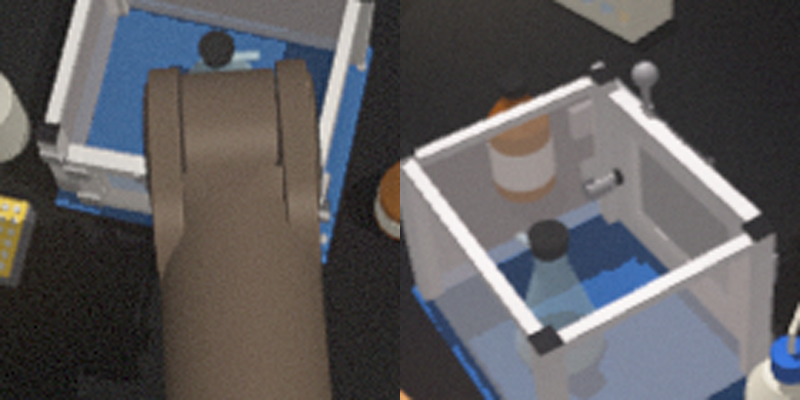

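The gate is shut. In the scene crop the knob sits at (245,73), against (241,73) predicted for the gate closed and the bar down. The flask stands as it did, and the arm is clear. I'll hand it in.

```bash
python3 -c "
from h import *
print(arm.sign_off())"
```

```text
the job is handed in; nothing more can be done
None
```

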